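Unload and close the locked-out drawer

ROBOT

A 6-joint arm with a two-finger parallel gripper is mounted at the origin on a cart in front of the work surface, level with it; the furniture and walls round the work are solid. World frame = base frame: x ahead of the robot, y to its left, z up, the work surface at z = 0. Lengths are in m, angles in rad, forces in N, time in s.
With the tool pointing down it reaches from about 0.325 to 0.875 m from the base axis. Payload 4.4 kg.
Tool frame: the origin (TCP) lies midway between the tips of the shut fingers; the grasp point (between the pads) lies 19 mm behind it; z points along the fingers, y is the line along which they close (so a half turn about z gives the same grasp; the last joint's range is limited). The gripper opens to 85 mm and grips with 20 to 120 N. Pads are 22 mm wide; open, the fingers measure 114 mm over their backs; the gripper's body (76 mm by 85 mm) begins 54 mm behind the grasp point. The pads swing forward as they close: fully open they stand 13 mm farther back than shut.
Start: joints at [0.965, 0.207, 1.542, -0, 1.393, -0.15], TCP at [0.253, 0.516, 0.201] pointing down, gripper open.
Joint ranges: [-2.73, 2.73], [-0.86, 2.22], [0.23, 2.46], [-1.11, 4.25], [0.08, 2.63], [-2.82, 2.82]. Speed limits (rad/s): [2.79, 2.79, 3.14, 3.14, 3.14, 3.14].

INTERFACE

Orientations are given as a unit quaternion [w, x, y, z].
In Python, from workcell import * gives the robot as it stands.
- The arm moves only by the tool drive_tool, never from a script. Its argument "motion" is a list of rows, each an object with "xyz": the shift along the tool's x, y, z in cm, a list of three; "rotation": the turn, a rotation vector about the tool's x, y, z in rad, a list of three; "gripper": the closure, from 0 (fully open) to 1 (shut). In form: [{"xyz": [tx, ty, tz], "rotation": [ax, ay, az], "gripper": gripper}, ...]. A call has exactly 10 rows; each row is the pose to reach, as a shift and turn from the pose commanded when the call began, along the tool's axes at that moment; what a row does not reach only later rows make up. A row lasts 1/12 s, in which the tool goes at most 41.7 mm and 7.16 degrees, less where a joint would pass 70% of its speed; a pose out of reach is approached as far as the arm can. A call with a gripper value outside its range is refused whole. The fingers move at their own pace and stop on an object; the grip force is fixed at half the most. Time passes only in rows, so rows that repeat a pose let the fingers close, or fill a call up. It gives the time, the measured TCP pose, the force, the opening and the grip force at its end, in the units of the state.
- observe(): the state, without advancing time (a new reading comes with each control period).
- get_image(name): name is "side" or "top" or "wrist"; returns (picture, depth): 400x640x3 uint8, red, green, blue; 400x640 float32, m along the optical axis (not along the pixel's ray), 0 where there is no reading.
- camera_params(name): a dict with "fx", "fy", "cx", "cy" (pixels), "cam_to_world" (4x4, takes a point from camera to world coordinates). Camera axes: x right, y up, looking along -z (the intrinsics and any distortion apply to the point x, -y, -z); pixel columns grow to the right and rows downward; lengths in m; the calibration is good to about 2 mm. A picture is of the moment at which its call begins: read the wrist's pose just before it. camera_params takes no time and is no camera call; for the wrist camera it gives the pose at the moment of the call.
- hand_in(): hands the job in; it is judged then, once.
The state is a dict: "time_s": time; "joint_pos": joint angles; "joint_vel": joint speeds; "joint_efforts": joint torques, N m; "eef_pos": TCP position; "ee_rot": TCP orientation; "force": force on the tool from outside, world axes, zero at the start; "moment": the same for the moment, N m; "finger_gap": finger opening in m; "grasp_force": force on a finger pad.
Only numpy, scipy, OpenCV 4.12 (cv2) and the standard library are available. Lean on these libraries where they do the work, as an engineer would, in place of code of your own. Each camera call takes 0.05 s, during which the arm holds its last target. There are 200 camera calls.

TASK

The drawer of the low grey cabinet cannot be shut because a spray can stands in it, too tall for the cabinet. Lift the can out and stand it upright on the bench to the left of the drawer; then shut the drawer fully. Its slide is locked open: press the dark steel thumb paddle at the left of the drawer front down, keep it down while you start to push the drawer in, and leave the drawer fully home, the can still standing and the tape roll still in the drawer.

Things in the scene. Friction and masses are not known exactly. Their poses are not given: they have to be found in the camera images.
- can_mid (a point): Centre of the spray can (95 mm above its foot): an upright cylinder 65 mm across and 190 mm high with a black cap of the same width as the body, 0.24 to 0.48 kg, standing loose on the drawer floor. Its z axis runs up the can. Grip it near the top, 25 to 45 mm below its upper end, so that the gripper's palm clears the top.
- drawer_space (a point): Centre of the drawer's inner floor, on its upper face (16 mm above the bench); moves with the drawer. x points into the cabinet (closing), y to the left, z up. Inside 146 mm (x) by 176 mm (y); side and rear walls 38 mm above the floor, front panel 68 mm. With panel and lever the drawer reaches 118 mm to the left of this point.
- tape_roll: Loose black roll of tape, 55 mm across and 19 mm high, lying flat in the right part of the drawer; origin at the centre of its underside. It stays in the drawer. Round the work: a tall black machine (0.36 m high) fills the bench right of y = -0.09 from x 0.45 on, and a black lead hangs from above just before the bench edge near x 0.39, y 0.05; both are solid.
- paddle (a point): Middle of the top face of the release lever's thumb paddle, a dark steel plate 40 mm (x) by 66 mm (y), 4 mm thick, in front of the drawer panel near its left end; 66 mm above the bench when up. The panel's front face is 22 mm behind this point (+x of drawer_space), the paddle's front edge 20 mm before it.
- release_lever (a joint): Release lever angle (rad): 0 up, 0.13 fully pressed (paddle 13 mm lower, hard stop). A spring of 2.5 to 6 N at the paddle lifts it again. A hook at its rear stops against a catch in the cabinet; it is clear above about 0.075 rad (paddle 8 mm down). Once the drawer has gone in about 25 mm the lever may be let go.
- drawer (a joint): How far the drawer stands out (m): 0 fully shut, about 0.148 at the start; it cannot be pushed in past 0.145 until the lever is pressed. No spring: pushing takes about 5 N and it stays where it is left.
- drawer_front (a point): Top edge of the drawer panel's front face, 84 mm above the bench, straight behind the paddle; moves with the drawer. The panel can be pushed here, between paddle and edge. The fixed cabinet is 90 mm high (its mouth 84 mm), 170 mm deep, 220 mm wide; this point lies 63 mm left of its middle.
Not all that is in view belongs to the job. Of the things shaped like the tape_roll, the black one is meant.

How it is judged:
On the way, in this order (a step that is already met when the one before it is completed fails the run):
1. the can stands upright and still on the bench, let go, while the drawer is still open (height (world z) of can_mid below 0.1 m and angle between can_mid's own z axis and vertical below 0.15 rad and linear speed of can below 0.03 m/s and contact force between the fingers and can below 0.1 N and value of joint drawer above 0.13 m), for 0.2 s.
2. the release lever is pressed clear of the catch with the drawer still out (value of joint release_lever above 0.06 rad and value of joint drawer above 0.12 m), for 0.03 s.
3. the drawer is home (value of joint drawer below 0.008 m), for 0.2 s.
At the end, for the whole second after the job is handed in: The drawer is shut to within 8 mm, the release lever has sprung back up (within 0.03 rad), the can stands at rest, upright within 0.15 rad, with its foot on the bench to the left of the drawer, and the tape roll lies inside the drawer (height (world z) of can_mid below 0.1 m and angle between can_mid's own z axis and vertical below 0.15 rad and linear speed of can below 0.03 m/s and y of can_mid in the frame of drawer_space above 0.1 m and value of joint drawer below 0.008 m and value of joint release_lever below 0.03 rad and x of tape_roll in the frame of drawer_space between -0.075 and 0.075 m and y of tape_roll in the frame of drawer_space between -0.09 and 0.09 m and z of tape_roll in the frame of drawer_space between -0.005 and 0.03 m); the robot touches nothing.
It fails at once if the can is knocked over (angle between can_mid's own z axis and vertical above 0.7 rad).
It also fails if it takes over 48 s, if anything falls off the work surface, if the arm or the gripper's body presses on something with over 40 N, if the wrist force passes 120 N, or if a joint passes its speed limit or range.

## Working session

There is one attempt and no reset: what is moved stays moved. The work goes in short steps, Python scripts to look and compute and a tool call to move; the robot and the scene stay as the last step left them, time stands still between calls to the robot, and variables do not carry over. Pictures are saved under pics/ and viewed, at most 10 in all, crops included, and the job is handed in when it is done.

Besides the shell and the picture viewer there is one more tool, called after ">>>" by a JSON object that holds its "name" and its "arguments". drive_tool: Moves the arm, as the interface text tells. Its arguments: {"type":"object","properties":{"motion":{"type":"array"}},"required":["motion"]}

```bash
mkdir -p pics
cat > h.py <<'E'
from workcell import *
import numpy as np, cv2
from scipy.spatial.transform import Rotation as R
def px(name,d,u,v,c=None):
    c=c or camera_params(name); z=d[v,u]
    p=np.array([(u-c['cx'])/c['fx']*z,-(v-c['cy'])/c['fy']*z,-z,1])
    return (np.array(c['cam_to_world'])@p)[:3]
def shot(name,fn):
    c=camera_params(name); p,d=get_image(name); cv2.imwrite('pics/'+fn+'.png',p[:,:,::-1]); np.savez('pics/'+fn+'.npz',d=d,p=p); return p,d,c
E
python3 - <<'E'
from h import *
s=observe(); print(s)
for n in('top','side'):
    p,d,c=shot(n,n+'1'); print({k:np.round(v,3).tolist() if k=='cam_to_world' else v for k,v in c.items()})
E
```

```text
{'time_s': 0.0, 'joint_pos': array([ 9.64512475e-01,  2.07409424e-01,  1.54297992e+00, -5.71828063e-06,
        1.39348905e+00, -1.50518322e-01]), 'joint_vel': array([ 5.22543045e-04, -1.30802499e-04,  5.75088612e-04, -1.02943450e-03,
       -6.45630515e-05,  1.99965883e-04]), 'joint_efforts': array([ 9.54447205e-04, -3.83040190e+01, -2.91594923e+01, -3.68935443e-04,
        1.03386148e-02,  1.29381331e-05]), 'eef_pos': array([0.25262835, 0.51560495, 0.20031953]), 'ee_rot': array([-4.19601706e-04,  2.25914892e-01,  9.74146373e-01, -1.06305901e-03]), 'force': array([0.08978063, 0.11546217, 0.19814031]), 'moment': array([-0.01809196, -0.00625187,  0.00788767]), 'grasp_force': 0.0, 'finger_gap': 0.08539086513926122}
{'fx': 364.63142901179384, 'fy': 364.63142901179384, 'cx': 316.8367788326899, 'cy': 200.78218130547495, 'cam_to_world': [[0.002, 0.992, -0.128, 0.497], [-1.0, 0.003, 0.007, 0.234], [0.008, 0.128, 0.992, 0.921], [0.0, 0.0, 0.0, 1.0]]}
{'fx': 438.250924766409, 'fy': 438.250924766409, 'cx': 316.91542966985645, 'cy': 202.07076948129455, 'cam_to_world': [[0.998, 0.048, -0.051, 0.586], [-0.07, 0.655, -0.753, -0.414], [-0.003, 0.754, 0.656, 0.66], [0.0, 0.0, 0.0, 1.0]]}
```

View pics/top1.png

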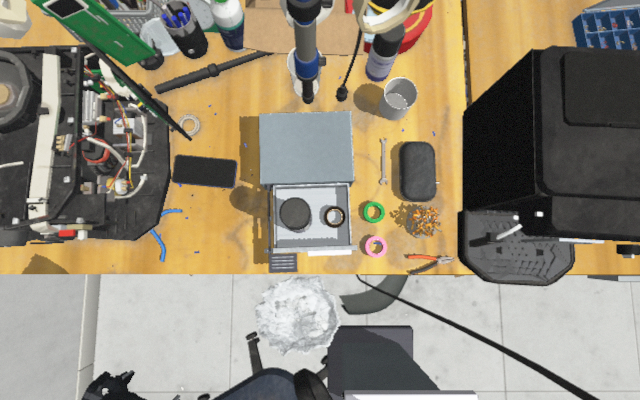

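View pics/side1.png

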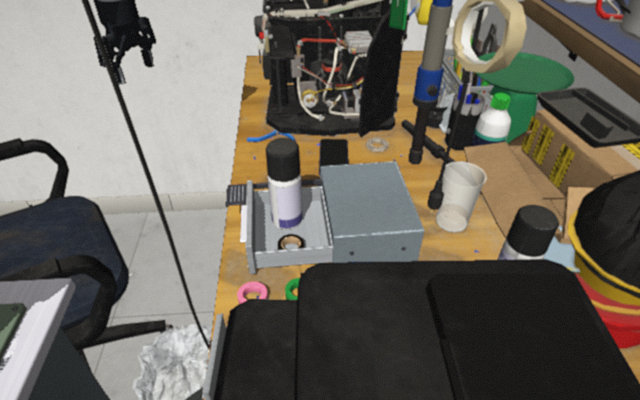

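The top view shows the can cap at (295,212), tape roll at (334,215), paddle at (284,262), and cabinet top between (260,113) and (353,183). The bench left of the drawer around (215,225) is free, with a phone at (205,170). The side view shows the lead running from (85,0) to (210,345).

Run:
```python
from h import *
c=camera_params('top'); d=np.load('pics/top1.npz')['d']
for n,u,v in [('cap',295,212),('capL',281,212),('capR',309,212),('capT',295,198),('capB',295,227),('tape',334,206),('paddle',284,262),('padL',272,262),('padR',296,262),('padT',284,255),('padB',284,269),('cabFL',264,180),('cabFR',351,180),('cabBL',262,116),('cabBR',350,116),('panelL',275,250),('panelR',348,248),('bench',215,225),('phone',205,170),('phoneB',205,185),('mach',165,230),('wire',165,252),('edge',215,271),('lead1',365,282),('lead2',400,302),('lead3',480,355)]:
    print(n,u,v,px('top',d,u,v,c).round(3))
c=camera_params('side'); d=np.load('pics/side1.npz')['d']
for n,u,v in [('lead',100,40),('lead',120,98),('lead',150,182),('lead',180,265),('lead',205,335),('cap',283,150),('cap',283,165),('body',284,195),('paddle',236,193)]:
    print(n,u,v,px('side',d,u,v,c).round(3))
```

```text
cap 295 212 [0.568 0.272 0.204]
capL 281 212 [0.568 0.299 0.206]
capR 309 212 [0.568 0.244 0.2  ]
capT 295 198 [0.596 0.272 0.202]
capB 295 227 [0.539 0.272 0.198]
tape 334 206 [0.6   0.185 0.033]
paddle 284 262 [0.465 0.303 0.067]
padL 272 262 [0.465 0.331 0.066]
padR 296 262 [0.465 0.276 0.063]
padT 284 255 [0.481 0.304 0.064]
padB 284 269 [0.449 0.303 0.066]
cabFL 264 180 [0.653 0.35  0.09 ]
cabFR 351 180 [0.654 0.149 0.089]
cabBL 262 116 [0.807 0.358 0.09 ]
cabBR 350 116 [0.809 0.149 0.089]
panelL 275 250 [0.493 0.323 0.085]
panelR 348 248 [0.498 0.157 0.084]
bench 215 225 [ 0.555  0.484 -0.002]
phone 205 170 [0.694 0.512 0.008]
phoneB 205 185 [0.656 0.512 0.005]
mach 165 230 [0.542 0.608 0.001]
wire 165 252 [0.487 0.604 0.005]
edge 215 271 [ 0.44   0.48  -0.003]
lead1 365 282 [ 0.4    0.085 -0.16 ]
lead2 400 302 [ 0.259 -0.15  -0.746]
lead3 480 355 [ 0.032 -0.497 -0.751]
lead 100 40 [0.398 0.042 0.493]
lead 120 98 [0.398 0.045 0.428]
lead 150 182 [0.397 0.054 0.301]
lead 180 265 [ 0.091  0.844 -0.752]
lead 205 335 [ 0.283  0.38  -0.567]
cap 283 150 [0.57  0.257 0.205]
cap 283 165 [0.568 0.241 0.183]
body 284 195 [0.566 0.241 0.111]
paddle 236 193 [0.464 0.308 0.067]
```

Run:
```python
import cv2
a=cv2.imread('pics/top1.png')[180:290,140:380]; cv2.imwrite('pics/c1.png',cv2.resize(a,None,fx=3.3,fy=3.3,interpolation=cv2.INTER_CUBIC))
```

```text
(no output)
```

View pics/c1.png

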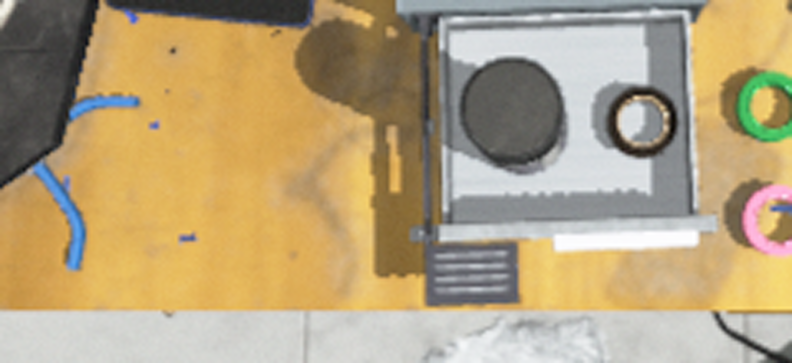

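The can's centre is about (0.568, 0.272) with its top at 0.206. The paddle is at (0.465, 0.303). I'll place the can near (0.555, 0.46).

>>> {"name": "drive_tool", "arguments": {"motion": [{"xyz":[-1,0,-1],"rotation":[0,0,-0.05],"gripper":0},{"xyz":[-3,-0.6,-2],"rotation":[0,0,-0.12],"gripper":0},{"xyz":[-6,-1.2,-3],"rotation":[0,0,-0.2],"gripper":0},{"xyz":[-9,-1.8,-4],"rotation":[0,0,-0.28],"gripper":0},{"xyz":[-12,-2.4,-5],"rotation":[0,0,-0.36],"gripper":0},{"xyz":[-15,-3,-6],"rotation":[0,0,-0.42],"gripper":0},{"xyz":[-17,-3.5,-6],"rotation":[0,0,-0.456],"gripper":0},{"xyz":[-19,-3.8,-6],"rotation":[0,0,-0.456],"gripper":0},{"xyz":[-20,-4,-6],"rotation":[0,0,-0.456],"gripper":0},{"xyz":[-20,-4,-6],"rotation":[0,0,-0.456],"gripper":0}]}}

```text
time_s: 0.93
eef_pos: [0.4163, 0.3909, 0.2608]
ee_rot: [-0.0, 0.001, 1.0, -0.0]
force: [0.2, 0.4, -0.3]
finger_gap: 0.0856
grasp_force: 0.0
```

>>> {"name": "drive_tool", "arguments": {"motion": [{"xyz":[-1.2,-0.9,0],"rotation":[0,0,0],"gripper":0},{"xyz":[-3.5,-2.7,0],"rotation":[0,0,0],"gripper":0},{"xyz":[-6,-4.7,0],"rotation":[0,0,0],"gripper":0},{"xyz":[-8.5,-6.7,0],"rotation":[0,0,0],"gripper":0},{"xyz":[-11,-8.6,0],"rotation":[0,0,0],"gripper":0},{"xyz":[-13,-10.2,0],"rotation":[0,0,0],"gripper":0},{"xyz":[-14.5,-11.3,0],"rotation":[0,0,0],"gripper":0},{"xyz":[-15.2,-11.9,0],"rotation":[0,0,0],"gripper":0},{"xyz":[-15.2,-11.9,0],"rotation":[0,0,0],"gripper":0},{"xyz":[-15.2,-11.9,0],"rotation":[0,0,0],"gripper":0}]}}

```text
time_s: 1.77
eef_pos: [0.5662, 0.2742, 0.2611]
ee_rot: [-0.001, -0.0, 1.0, 0.0]
force: [-0.1, 0.2, -0.3]
finger_gap: 0.0856
grasp_force: 0.0
```

Run:
```python
from h import *
p,d,c=shot('wrist','w1'); print(observe()['eef_pos'])
C=np.array(c['cam_to_world'])
v,u=np.mgrid[0:400,0:640]; z=d
P=np.stack([(u-c['cx'])/c['fx']*z,-(v-c['cy'])/c['fy']*z,-z],-1)@C[:3,:3].T+C[:3,3]
m=(d>0)&(P[...,2]>.19)&(P[...,2]<.215)&(abs(P[...,0]-.568)<.06)&(abs(P[...,1]-.272)<.06)
Q=P[m]; print(m.sum(),Q.min(0),Q.max(0),Q.mean(0)); 
print(cv2.minEnclosingCircle(np.ascontiguousarray(Q[:,:2],dtype=np.float32)))
```

```text
[0.5659617  0.274588   0.26131463]
4443 [0.53495865 0.24144147 0.19005175] [0.59749189 0.30354812 0.20665211] [0.56316616 0.27268134 0.20351787]
((0.5665670037269592, 0.27261677384376526), 0.03177184984087944)
```

View pics/w1.png

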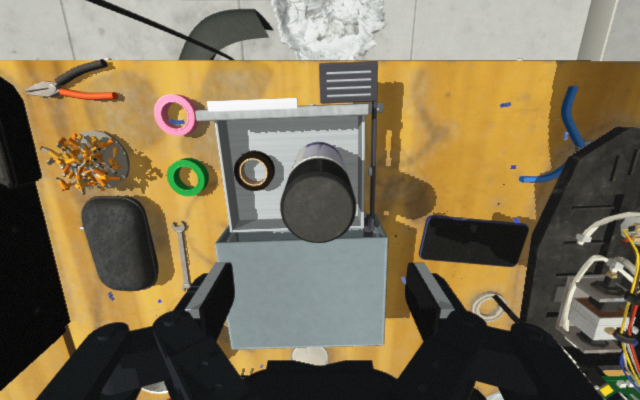

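The wrist view has the cap at (318,205), between the open fingers at (205,310) and (430,310), and it measures (0.567, 0.273). I'll lower 11.4 cm and grip.

>>> {"name": "drive_tool", "arguments": {"motion": [{"xyz":[-0.05,-0.15,1],"rotation":[0,0,0],"gripper":0},{"xyz":[-0.05,-0.15,2.5],"rotation":[0,0,0],"gripper":0},{"xyz":[-0.05,-0.15,4],"rotation":[0,0,0],"gripper":0},{"xyz":[-0.05,-0.15,5.5],"rotation":[0,0,0],"gripper":0},{"xyz":[-0.05,-0.15,7],"rotation":[0,0,0],"gripper":0},{"xyz":[-0.05,-0.15,8.5],"rotation":[0,0,0],"gripper":0},{"xyz":[-0.05,-0.15,10],"rotation":[0,0,0],"gripper":0},{"xyz":[-0.05,-0.15,11],"rotation":[0,0,0],"gripper":0},{"xyz":[-0.05,-0.15,11.4],"rotation":[0,0,0],"gripper":0},{"xyz":[-0.05,-0.15,11.4],"rotation":[0,0,0],"gripper":0}]}}

```text
time_s: 2.65
eef_pos: [0.5661, 0.2721, 0.1459]
ee_rot: [-0.001, -0.001, 1.0, -0.0]
force: [0.7, -0.5, -0.3]
finger_gap: 0.0853
grasp_force: 0.0
```

>>> {"name": "drive_tool", "arguments": {"motion": [{"xyz":[0,0,0],"rotation":[0,0,0],"gripper":0.1},{"xyz":[0,0,0],"rotation":[0,0,0],"gripper":0.2},{"xyz":[0,0,0],"rotation":[0,0,0],"gripper":0.3},{"xyz":[0,0,0],"rotation":[0,0,0],"gripper":0.4},{"xyz":[0,0,0],"rotation":[0,0,0],"gripper":0.5},{"xyz":[0,0,0],"rotation":[0,0,0],"gripper":0.6},{"xyz":[0,0,0],"rotation":[0,0,0],"gripper":0.6},{"xyz":[0,0,0],"rotation":[0,0,0],"gripper":0.6},{"xyz":[0,0,0],"rotation":[0,0,0],"gripper":0.6},{"xyz":[0,0,0],"rotation":[0,0,0],"gripper":0.6}]}}

```text
time_s: 3.48
eef_pos: [0.5692, 0.2725, 0.1495]
ee_rot: [0.002, -0.0, 1.0, 0.001]
force: [0.0, 1.2, 5.7]
finger_gap: 0.0634
grasp_force: 67.2
```

>>> {"name": "drive_tool", "arguments": {"motion": [{"xyz":[0,0,-0.7],"rotation":[0,0,0],"gripper":0.6},{"xyz":[0,0,-2],"rotation":[0,0,0],"gripper":0.6},{"xyz":[0,0,-3.5],"rotation":[0,0,0],"gripper":0.6},{"xyz":[0,0,-5],"rotation":[0,0,0],"gripper":0.6},{"xyz":[0,0,-6.5],"rotation":[0,0,0],"gripper":0.6},{"xyz":[0,0,-8],"rotation":[0,0,0],"gripper":0.6},{"xyz":[0,0,-9],"rotation":[0,0,0],"gripper":0.6},{"xyz":[0,0,-9.5],"rotation":[0,0,0],"gripper":0.6},{"xyz":[0,0,-9.5],"rotation":[0,0,0],"gripper":0.6},{"xyz":[0,0,-9.5],"rotation":[0,0,0],"gripper":0.6}]}}

```text
time_s: 4.32
eef_pos: [0.5672, 0.2717, 0.2418]
ee_rot: [-0.001, -0.0, 1.0, -0.0]
force: [-1.2, -0.4, -4.3]
finger_gap: 0.063
grasp_force: 66.8
```

>>> {"name": "drive_tool", "arguments": {"motion": [{"xyz":[0,1,0],"rotation":[0,0,0],"gripper":0.6},{"xyz":[0,3,0],"rotation":[0,0,0],"gripper":0.6},{"xyz":[0,5.5,0],"rotation":[0,0,0],"gripper":0.6},{"xyz":[0,8.5,0],"rotation":[0,0,0],"gripper":0.6},{"xyz":[0,11.5,0],"rotation":[0,0,0],"gripper":0.6},{"xyz":[0,14.5,0],"rotation":[0,0,0],"gripper":0.6},{"xyz":[0,17,0],"rotation":[0,0,0],"gripper":0.6},{"xyz":[0,18.5,0],"rotation":[0,0,0],"gripper":0.6},{"xyz":[0,19,0],"rotation":[0,0,0],"gripper":0.6},{"xyz":[0,19,0],"rotation":[0,0,0],"gripper":0.6}]}}

```text
time_s: 5.15
eef_pos: [0.5662, 0.4634, 0.2403]
ee_rot: [-0.001, -0.001, 1.0, -0.001]
force: [0.4, 0.8, -5.2]
finger_gap: 0.0629
grasp_force: 67.3
```

Run:
```python
from h import *
p,d,c=shot('side','s2'); s=observe(); print(s['eef_pos'],s['ee_rot'],s['force'],s['finger_gap'])
cv2.imwrite('pics/s2c.png',cv2.resize(p[40:240,180:440,::-1],None,fx=3,fy=3))
```

```text
[0.56677762 0.46191787 0.24076189] [-1.06165369e-03 -5.93542134e-04  9.99998698e-01 -1.06068376e-03] [ 0.38182677  0.06257134 -4.59489807] 0.06303990985436976
```

View pics/s2c.png

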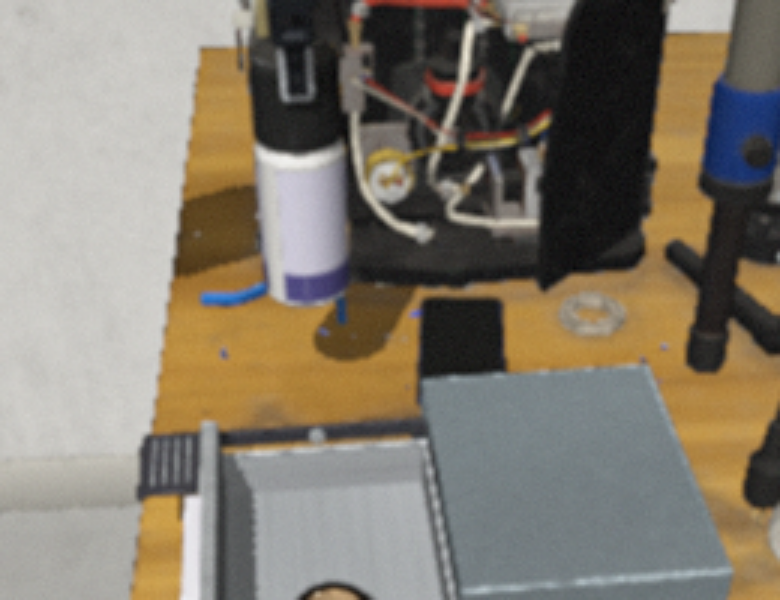

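The can hangs upright in the crop, with its foot near (310,300) and bare bench below it. I'll lower it.

>>> {"name": "drive_tool", "arguments": {"motion": [{"xyz":[0,0,1],"rotation":[0,0,0],"gripper":0.6},{"xyz":[0,0,2.5],"rotation":[0,0,0],"gripper":0.6},{"xyz":[0,0,4],"rotation":[0,0,0],"gripper":0.6},{"xyz":[0,0,5.5],"rotation":[0,0,0],"gripper":0.6},{"xyz":[0,0,7],"rotation":[0,0,0],"gripper":0.6},{"xyz":[0,0,8.2],"rotation":[0,0,0],"gripper":0.6},{"xyz":[0,0,9.2],"rotation":[0,0,0],"gripper":0.6},{"xyz":[0,0,9.8],"rotation":[0,0,0],"gripper":0.6},{"xyz":[0,0,10.2],"rotation":[0,0,0],"gripper":0.6},{"xyz":[0,0,10.4],"rotation":[0,0,0],"gripper":0.6}]}}

```text
time_s: 6.03
eef_pos: [0.5676, 0.4616, 0.1381]
ee_rot: [-0.0, 0.0, 1.0, -0.0]
force: [0.1, 1.0, -3.2]
finger_gap: 0.0633
grasp_force: 67.4
```

>>> {"name": "drive_tool", "arguments": {"motion": [{"xyz":[0,0,0.1],"rotation":[0,0,0],"gripper":0.6},{"xyz":[0,0,0.1],"rotation":[0,0,0],"gripper":0.6},{"xyz":[0,0,0.2],"rotation":[0,0,0],"gripper":0.6},{"xyz":[0,0,0.2],"rotation":[0,0,0],"gripper":0.6},{"xyz":[0,0,0.3],"rotation":[0,0,0],"gripper":0.6},{"xyz":[0,0,0.3],"rotation":[0,0,0],"gripper":0.6},{"xyz":[0,0,0.35],"rotation":[0,0,0],"gripper":0.6},{"xyz":[0,0,0.35],"rotation":[0,0,0],"gripper":0.6},{"xyz":[0,0,0.4],"rotation":[0,0,0],"gripper":0.6},{"xyz":[0,0,0.4],"rotation":[0,0,0],"gripper":0.6}]}}

```text
time_s: 6.87
eef_pos: [0.5675, 0.4618, 0.1343]
ee_rot: [-0.0, -0.0, 1.0, -0.0]
force: [-0.8, 0.3, -4.5]
finger_gap: 0.0631
grasp_force: 67.4
```

>>> {"name": "drive_tool", "arguments": {"motion": [{"xyz":[0,0,0.05],"rotation":[0,0,0],"gripper":0.6},{"xyz":[0,0,0.05],"rotation":[0,0,0],"gripper":0.6},{"xyz":[0,0,0.1],"rotation":[0,0,0],"gripper":0.6},{"xyz":[0,0,0.1],"rotation":[0,0,0],"gripper":0.6},{"xyz":[0,0,0.15],"rotation":[0,0,0],"gripper":0.6},{"xyz":[0,0,0.15],"rotation":[0,0,0],"gripper":0.6},{"xyz":[0,0,0.2],"rotation":[0,0,0],"gripper":0.6},{"xyz":[0,0,0.2],"rotation":[0,0,0],"gripper":0.6},{"xyz":[0,0,0.2],"rotation":[0,0,0],"gripper":0.6},{"xyz":[0,0,0.2],"rotation":[0,0,0],"gripper":0.6}]}}

```text
time_s: 7.7
eef_pos: [0.568, 0.462, 0.1335]
ee_rot: [0.001, -0.0, 1.0, 0.0]
force: [-1.3, -0.4, 2.1]
finger_gap: 0.0632
grasp_force: 68.0
```

Force has swung to +2 N, so the foot is touching the bench. I'll release slowly, then rise.

>>> {"name": "drive_tool", "arguments": {"motion": [{"xyz":[0,0,0.05],"rotation":[0,0,0],"gripper":0.6},{"xyz":[0,0,0.05],"rotation":[0,0,0],"gripper":0.4},{"xyz":[0,0,0.05],"rotation":[0,0,0],"gripper":0.28},{"xyz":[0,0,0.05],"rotation":[0,0,0],"gripper":0.2},{"xyz":[0,0,0.05],"rotation":[0,0,0],"gripper":0.15},{"xyz":[0,0,0.05],"rotation":[0,0,0],"gripper":0.1},{"xyz":[0,0,0.05],"rotation":[0,0,0],"gripper":0},{"xyz":[0,0,0.05],"rotation":[0,0,0],"gripper":0},{"xyz":[0,0,0.05],"rotation":[0,0,0],"gripper":0},{"xyz":[0,0,0.05],"rotation":[0,0,0],"gripper":0}]}}

```text
time_s: 8.53
eef_pos: [0.5676, 0.4619, 0.1318]
ee_rot: [-0.0, -0.0, 1.0, -0.0]
force: [0.7, 0.3, 0.5]
finger_gap: 0.0853
grasp_force: 0.0
```

>>> {"name": "drive_tool", "arguments": {"motion": [{"xyz":[0,0,-0.5],"rotation":[0,0,0],"gripper":0},{"xyz":[0,0,-1.5],"rotation":[0,0,0],"gripper":0},{"xyz":[0,0,-3],"rotation":[0,0,0],"gripper":0},{"xyz":[0,0,-5],"rotation":[0,0,0],"gripper":0},{"xyz":[0,0,-7],"rotation":[0,0,0],"gripper":0},{"xyz":[0,0,-9],"rotation":[0,0,0],"gripper":0},{"xyz":[0,0,-11],"rotation":[0,0,0],"gripper":0},{"xyz":[0,0,-12],"rotation":[0,0,0],"gripper":0},{"xyz":[0,0,-12],"rotation":[0,0,0],"gripper":0},{"xyz":[0,0,-12],"rotation":[0,0,0],"gripper":0}]}}

```text
time_s: 9.37
eef_pos: [0.5679, 0.4621, 0.2531]
ee_rot: [0.001, -0.0, 1.0, 0.001]
force: [-0.1, -0.7, -0.1]
finger_gap: 0.0857
grasp_force: 0.0
```

Run:
```python
from h import *
p,d,c=shot('wrist','w3'); print(observe()['eef_pos'])
cv2.imwrite('pics/w3.png',cv2.resize(p[:,:,::-1],None,fx=1.25,fy=1.25))
```

```text
[0.56720696 0.46166908 0.25122223]
```

View pics/w3.png

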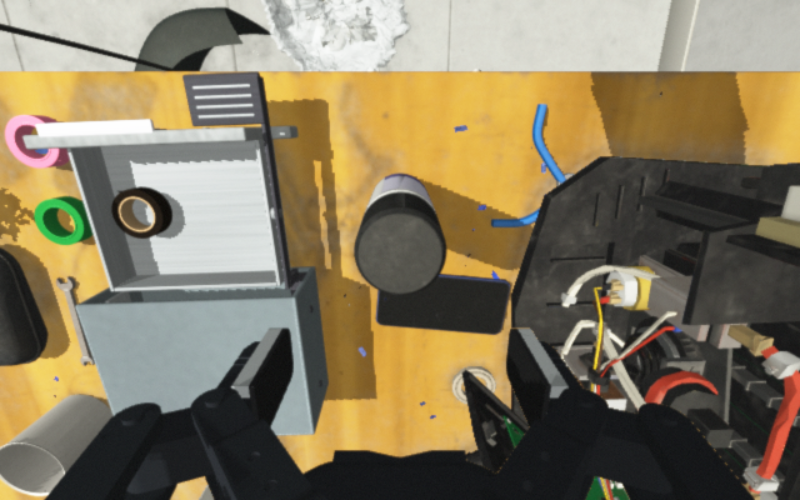

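The can stands upright at about (400,245) in the wrist view, and the tape roll is in the drawer at (142,212). I'll move over to the paddle with the fingers shut.

>>> {"name": "drive_tool", "arguments": {"motion": [{"xyz":[0.7,-1,0],"rotation":[0,0,0],"gripper":0.3},{"xyz":[2,-3,0],"rotation":[0,0,0],"gripper":0.6},{"xyz":[3.6,-5.5,0],"rotation":[0,0,0],"gripper":1},{"xyz":[5.2,-8,0],"rotation":[0,0,0],"gripper":1},{"xyz":[6.8,-10.5,0],"rotation":[0,0,0],"gripper":1},{"xyz":[8.3,-13,0],"rotation":[0,0,0],"gripper":1},{"xyz":[9.5,-15,0],"rotation":[0,0,0],"gripper":1},{"xyz":[10.1,-15.9,0],"rotation":[0,0,0],"gripper":1},{"xyz":[10.1,-15.9,0],"rotation":[0,0,0],"gripper":1},{"xyz":[10.1,-15.9,0],"rotation":[0,0,0],"gripper":1}]}}

```text
time_s: 10.25
eef_pos: [0.4664, 0.3029, 0.2511]
ee_rot: [-0.001, 0.0, 1.0, 0.0]
force: [0.4, 0.4, 0.1]
finger_gap: -0.0
grasp_force: 0.0
```

>>> {"name": "drive_tool", "arguments": {"motion": [{"xyz":[0,0,1],"rotation":[0,0,0],"gripper":1},{"xyz":[0,0,3],"rotation":[0,0,0],"gripper":1},{"xyz":[0,0,5],"rotation":[0,0,0],"gripper":1},{"xyz":[0,0,7],"rotation":[0,0,0],"gripper":1},{"xyz":[0,0,9],"rotation":[0,0,0],"gripper":1},{"xyz":[0,0,11],"rotation":[0,0,0],"gripper":1},{"xyz":[0,0,13],"rotation":[0,0,0],"gripper":1},{"xyz":[0,0,14.5],"rotation":[0,0,0],"gripper":1},{"xyz":[0,0,15],"rotation":[0,0,0],"gripper":1},{"xyz":[0,0,15],"rotation":[0,0,0],"gripper":1}]}}

```text
time_s: 11.08
eef_pos: [0.4651, 0.3028, 0.0991]
ee_rot: [-0.002, -0.0, 1.0, -0.001]
force: [-0.0, -0.2, 0.1]
finger_gap: -0.0002
grasp_force: 0.0
```

Run:
```python
from h import *
p,d,c=shot('side','s4'); s=observe(); print(s['eef_pos'],s['force'],s['finger_gap'])
cv2.imwrite('pics/s4c.png',cv2.resize(p[100:260,180:400,::-1],None,fx=3.5,fy=3.5))
```

```text
[0.4662499  0.3032014  0.10076083] [-0.0445463  -0.46754436 -0.2469226 ] 0.00012874238343476313
```

View pics/s4c.png

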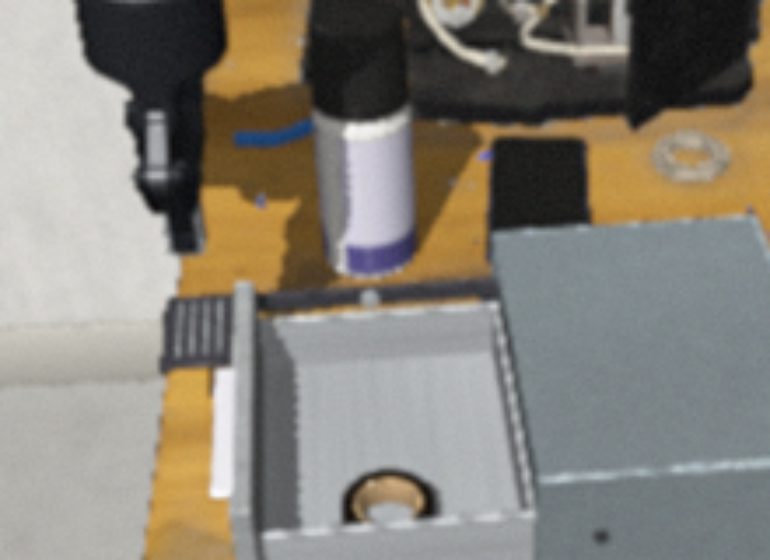

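The shut fingertips, at (185,250), are above the paddle at (195,330), and the can still stands. I'll press about 11 mm.

>>> {"name": "drive_tool", "arguments": {"motion": [{"xyz":[0,0,1],"rotation":[0,0,0],"gripper":1},{"xyz":[0,0,2],"rotation":[0,0,0],"gripper":1},{"xyz":[0,0,2.8],"rotation":[0,0,0],"gripper":1},{"xyz":[0,0,3.3],"rotation":[0,0,0],"gripper":1},{"xyz":[0,0,3.6],"rotation":[0,0,0],"gripper":1},{"xyz":[0,0,3.9],"rotation":[0,0,0],"gripper":1},{"xyz":[0,0,4.2],"rotation":[0,0,0],"gripper":1},{"xyz":[0,0,4.4],"rotation":[0,0,0],"gripper":1},{"xyz":[0,0,4.6],"rotation":[0,0,0],"gripper":1},{"xyz":[0,0,4.6],"rotation":[0,0,0],"gripper":1}]}}

```text
time_s: 11.97
eef_pos: [0.4665, 0.3027, 0.0557]
ee_rot: [-0.0, -0.0, 1.0, -0.0]
force: [0.1, 0.1, 0.5]
finger_gap: 0.0001
grasp_force: 0.0
```

Run:
```python
from h import *
for i in range(3):
    p,d,c=shot('side','s5'); s=observe(); print(s['eef_pos'],s['force'])
cv2.imwrite('pics/s5c.png',cv2.resize(p[130:240,200:330,::-1],None,fx=5,fy=5))
```

```text
[0.46658875 0.3028344  0.05592683] [ 0.46574984 -0.0492098   0.06425747]
[0.46670512 0.30287948 0.05608473] [0.54182958 0.42634352 0.31772608]
[0.46677823 0.30293578 0.05619559] [ 0.45168746  0.6679434  -0.37670933]
```

View pics/s5c.png

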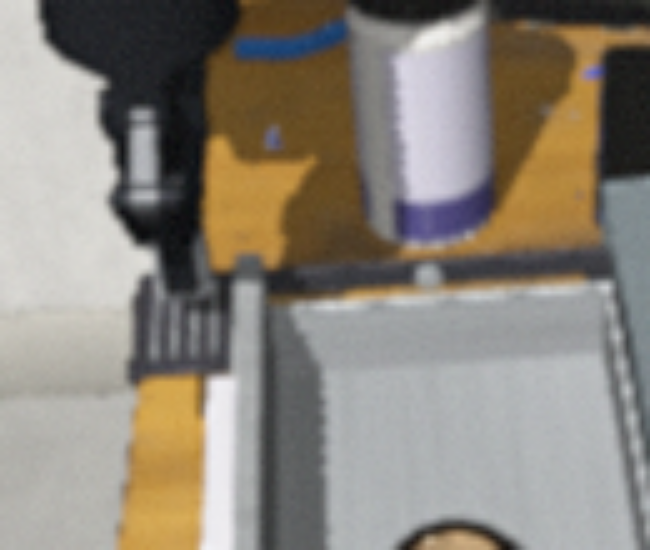

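Run:
```python
from h import *
d=np.load('pics/s5.npz')['d'];c=camera_params('side')
C=np.array(c['cam_to_world'])
for w in [(.4665,.303,.056),(.4665,.29,.056),(.4665,.303,.066),(.465,.336,.066),(.465,.27,.066)]:
    q=np.linalg.inv(C)@np.array([*w,1]); print(w,(c['cx']+c['fx']*q[0]/-q[2]).round(1),(c['cy']-c['fy']*q[1]/-q[2]).round(1))
for v in range(170,208,2): print(v,[px('side',d,u,v,c).round(3).tolist() for u in (233,237,241)])
```

```text
(0.4665, 0.303, 0.056) 237.8 198.3
(0.4665, 0.29, 0.056) 237.4 202.3
(0.4665, 0.303, 0.066) 237.2 194.7
(0.465, 0.336, 0.066) 237.6 184.9
(0.465, 0.27, 0.066) 235.4 205.1
170 [[0.476, 0.243, 0.175], [0.476, 0.287, 0.142], [0.456, 0.481, -0.002]]
172 [[0.476, 0.241, 0.172], [0.479, 0.268, 0.152], [0.457, 0.471, -0.0]]
174 [[0.474, 0.249, 0.162], [0.479, 0.265, 0.149], [0.457, 0.465, -0.002]]
176 [[0.471, 0.26, 0.149], [0.479, 0.26, 0.148], [0.458, 0.454, -0.0]]
178 [[0.469, 0.272, 0.134], [0.477, 0.271, 0.135], [0.458, 0.445, 0.001]]
180 [[0.465, 0.29, 0.115], [0.473, 0.289, 0.116], [0.458, 0.44, -0.002]]
182 [[0.464, 0.291, 0.11], [0.472, 0.289, 0.111], [0.478, 0.307, 0.096]]
184 [[0.464, 0.287, 0.108], [0.472, 0.289, 0.105], [0.478, 0.301, 0.095]]
186 [[0.463, 0.289, 0.101], [0.472, 0.286, 0.103], [0.478, 0.298, 0.093]]
188 [[0.462, 0.29, 0.095], [0.47, 0.291, 0.094], [0.478, 0.294, 0.091]]
190 [[0.456, 0.321, 0.065], [0.465, 0.321, 0.065], [0.473, 0.318, 0.066]]
192 [[0.457, 0.312, 0.066], [0.465, 0.312, 0.066], [0.474, 0.312, 0.066]]
194 [[0.457, 0.307, 0.065], [0.466, 0.306, 0.066], [0.474, 0.307, 0.064]]
196 [[0.458, 0.299, 0.066], [0.466, 0.3, 0.065], [0.474, 0.3, 0.065]]
198 [[0.458, 0.294, 0.065], [0.467, 0.29, 0.068], [0.475, 0.294, 0.064]]
200 [[0.459, 0.286, 0.066], [0.467, 0.286, 0.066], [0.475, 0.287, 0.065]]
202 [[0.459, 0.28, 0.066], [0.467, 0.28, 0.065], [0.476, 0.277, 0.068]]
204 [[0.459, 0.275, 0.064], [0.468, 0.273, 0.066], [0.476, 0.275, 0.064]]
206 [[0.446, 0.343, 0.0], [0.455, 0.346, -0.003], [0.479, 0.248, 0.082]]
```

The depth picture shows the paddle still up at 0.066 and the fingertips actually near z≈0.094, with no contact force. I'll go further down, watching the force.

>>> {"name": "drive_tool", "arguments": {"motion": [{"xyz":[0,0,0.5],"rotation":[0,0,0],"gripper":1},{"xyz":[0,0,1],"rotation":[0,0,0],"gripper":1},{"xyz":[0,0,1.4],"rotation":[0,0,0],"gripper":1},{"xyz":[0,0,1.7],"rotation":[0,0,0],"gripper":1},{"xyz":[0,0,2],"rotation":[0,0,0],"gripper":1},{"xyz":[0,0,2],"rotation":[0,0,0],"gripper":1},{"xyz":[0,0,2],"rotation":[0,0,0],"gripper":1},{"xyz":[0,0,2],"rotation":[0,0,0],"gripper":1},{"xyz":[0,0,2],"rotation":[0,0,0],"gripper":1},{"xyz":[0,0,2],"rotation":[0,0,0],"gripper":1}]}}

```text
time_s: 12.95
eef_pos: [0.4667, 0.3029, 0.0363]
ee_rot: [0.0, -0.0, 1.0, 0.0]
force: [-0.4, -0.4, 1.7]
finger_gap: -0.0003
grasp_force: 1.0
```

Run:
```python
from h import *
p,d,c=shot('side','s6'); s=observe(); print(s['eef_pos'],s['force'],s['joint_pos'])
for v in range(184,208,2): print(v,[px('side',d,u,v,c).round(3).tolist() for u in (233,237,241)])
```

```text
[0.46672608 0.30290127 0.03623723] [-0.46785841 -0.33986185  2.60170516] [ 4.20127090e-01  3.59284592e-01  1.72302977e+00 -2.15419145e-05
  1.05894823e+00 -1.15086029e+00]
184 [[0.469, 0.258, 0.13], [0.477, 0.259, 0.129], [0.478, 0.303, 0.094]]
186 [[0.466, 0.271, 0.115], [0.474, 0.269, 0.116], [0.478, 0.299, 0.092]]
188 [[0.463, 0.287, 0.098], [0.471, 0.288, 0.096], [0.477, 0.297, 0.088]]
190 [[0.462, 0.29, 0.09], [0.469, 0.292, 0.088], [0.477, 0.296, 0.084]]
192 [[0.461, 0.29, 0.084], [0.469, 0.288, 0.085], [0.476, 0.298, 0.077]]
194 [[0.46, 0.29, 0.079], [0.468, 0.291, 0.078], [0.475, 0.297, 0.072]]
196 [[0.458, 0.297, 0.068], [0.468, 0.29, 0.074], [0.475, 0.297, 0.067]]
198 [[0.458, 0.293, 0.066], [0.466, 0.294, 0.065], [0.475, 0.293, 0.065]]
200 [[0.458, 0.288, 0.064], [0.467, 0.287, 0.065], [0.475, 0.287, 0.064]]
202 [[0.459, 0.281, 0.065], [0.468, 0.279, 0.067], [0.476, 0.279, 0.066]]
204 [[0.46, 0.274, 0.065], [0.468, 0.273, 0.066], [0.476, 0.275, 0.064]]
206 [[0.446, 0.344, -0.0], [0.455, 0.344, -0.001], [0.479, 0.248, 0.082]]
```

Contact has just begun, at about 2 N. I'll press 11 mm further.

>>> {"name": "drive_tool", "arguments": {"motion": [{"xyz":[0,0,0.2],"rotation":[0,0,0],"gripper":1},{"xyz":[0,0,0.4],"rotation":[0,0,0],"gripper":1},{"xyz":[0,0,0.6],"rotation":[0,0,0],"gripper":1},{"xyz":[0,0,0.8],"rotation":[0,0,0],"gripper":1},{"xyz":[0,0,0.9],"rotation":[0,0,0],"gripper":1},{"xyz":[0,0,1],"rotation":[0,0,0],"gripper":1},{"xyz":[0,0,1.1],"rotation":[0,0,0],"gripper":1},{"xyz":[0,0,1.1],"rotation":[0,0,0],"gripper":1},{"xyz":[0,0,1.1],"rotation":[0,0,0],"gripper":1},{"xyz":[0,0,1.1],"rotation":[0,0,0],"gripper":1}]}}

```text
time_s: 13.83
eef_pos: [0.4668, 0.303, 0.0252]
ee_rot: [0.0, -0.0, 1.0, 0.0]
force: [-1.5, 0.3, 4.9]
finger_gap: 0.0001
grasp_force: 2.6
```

Run:
```python
from h import *
p,d,c=shot('side','s7'); s=observe(); print(s['eef_pos'],s['force'])
for v in range(192,212,2): print(v,[px('side',d,u,v,c).round(3).tolist() for u in (233,237,241)])
```

```text
[0.4668357  0.30303563 0.0252457 ] [-1.74527382 -0.52157678  4.53902676]
192 [[0.461, 0.29, 0.085], [0.469, 0.291, 0.083], [0.476, 0.296, 0.078]]
194 [[0.46, 0.29, 0.079], [0.469, 0.289, 0.08], [0.476, 0.294, 0.075]]
196 [[0.458, 0.297, 0.068], [0.468, 0.29, 0.073], [0.475, 0.298, 0.066]]
198 [[0.458, 0.295, 0.064], [0.467, 0.291, 0.067], [0.474, 0.296, 0.063]]
200 [[0.457, 0.296, 0.058], [0.466, 0.291, 0.061], [0.474, 0.295, 0.058]]
202 [[0.457, 0.293, 0.055], [0.465, 0.293, 0.054], [0.473, 0.293, 0.053]]
204 [[0.457, 0.29, 0.052], [0.466, 0.286, 0.054], [0.474, 0.285, 0.055]]
206 [[0.457, 0.285, 0.051], [0.466, 0.28, 0.055], [0.48, 0.247, 0.083]]
208 [[0.458, 0.277, 0.052], [0.466, 0.275, 0.054], [0.48, 0.241, 0.083]]
210 [[0.458, 0.273, 0.051], [0.456, 0.331, -0.002], [0.481, 0.233, 0.085]]
```

The paddle is about 12 mm down and the spring pushes back at 4.5 N. Now I'll push in while holding it.

>>> {"name": "drive_tool", "arguments": {"motion": [{"xyz":[-0.3,0,0],"rotation":[0,0,0],"gripper":1},{"xyz":[-0.6,0,0],"rotation":[0,0,0],"gripper":1},{"xyz":[-1.0,0,0],"rotation":[0,0,0],"gripper":1},{"xyz":[-1.5,0,0],"rotation":[0,0,0],"gripper":1},{"xyz":[-2,0,0],"rotation":[0,0,0],"gripper":1},{"xyz":[-2.6,0,0],"rotation":[0,0,0],"gripper":1},{"xyz":[-3.2,0,0],"rotation":[0,0,0],"gripper":1},{"xyz":[-3.9,0,0],"rotation":[0,0,0],"gripper":1},{"xyz":[-4.6,0,0],"rotation":[0,0,0],"gripper":1},{"xyz":[-5,0,0],"rotation":[0,0,0],"gripper":1}]}}

```text
time_s: 14.72
eef_pos: [0.5167, 0.3037, 0.0251]
ee_rot: [-0.0, -0.0, 1.0, 0.001]
force: [-3.6, 1.4, 5.1]
finger_gap: -0.0003
grasp_force: 2.8
```

>>> {"name": "drive_tool", "arguments": {"motion": [{"xyz":[-0.7,0,0],"rotation":[0,0,0],"gripper":1},{"xyz":[-1.5,0,0],"rotation":[0,0,0],"gripper":1},{"xyz":[-2.4,0,0],"rotation":[0,0,0],"gripper":1},{"xyz":[-3.3,0,0],"rotation":[0,0,0],"gripper":1},{"xyz":[-4.2,0,0],"rotation":[0,0,0],"gripper":1},{"xyz":[-5.1,0,0],"rotation":[0,0,0],"gripper":1},{"xyz":[-6,0,0],"rotation":[0,0,0],"gripper":1},{"xyz":[-6.9,0,0],"rotation":[0,0,0],"gripper":1},{"xyz":[-7.6,0,0],"rotation":[0,0,0],"gripper":1},{"xyz":[-8,0,0],"rotation":[0,0,0],"gripper":1}]}}

```text
time_s: 15.55
eef_pos: [0.5971, 0.3043, 0.0255]
ee_rot: [0.0, -0.0, 1.0, 0.001]
force: [-3.4, 3.4, 5.4]
finger_gap: -0.0003
grasp_force: 3.0
```

Run:
```python
from h import *
p,d,c=shot('side','s8'); s=observe(); print(s['eef_pos'],s['force'])
cv2.imwrite('pics/s8c.png',cv2.resize(p[80:280,220:460,::-1],None,fx=3,fy=3))
```

```text
[0.5980752  0.30424566 0.02569082] [-1.69791913  2.32130783  5.59666663]
```

View pics/s8c.png

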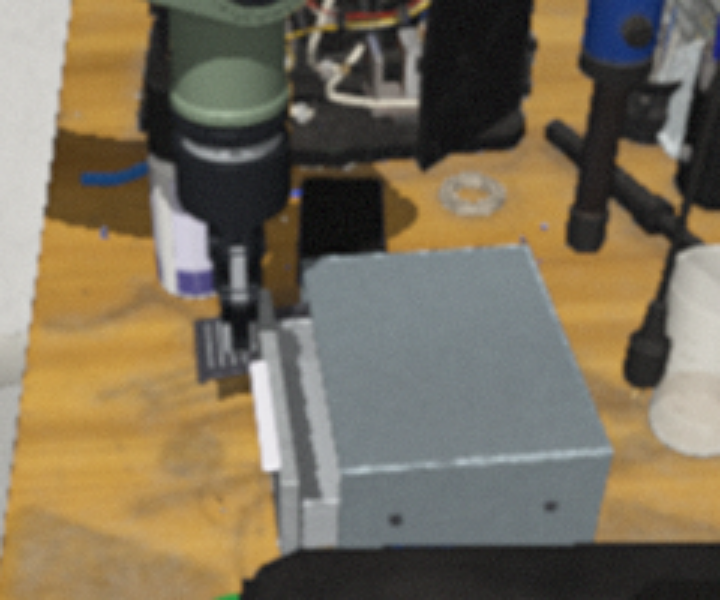

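The drawer is nearly shut, with roughly 25–30 mm left, and the can is still standing behind. I'll finish slowly.

>>> {"name": "drive_tool", "arguments": {"motion": [{"xyz":[-0.4,0,0],"rotation":[0,0,0],"gripper":1},{"xyz":[-0.8,0,0],"rotation":[0,0,0],"gripper":1},{"xyz":[-1.2,0,0],"rotation":[0,0,0],"gripper":1},{"xyz":[-1.5,0,0],"rotation":[0,0,0],"gripper":1},{"xyz":[-1.8,0,0],"rotation":[0,0,0],"gripper":1},{"xyz":[-2,0,0],"rotation":[0,0,0],"gripper":1},{"xyz":[-2.2,0,0],"rotation":[0,0,0],"gripper":1},{"xyz":[-2.4,0,0],"rotation":[0,0,0],"gripper":1},{"xyz":[-2.5,0,0],"rotation":[0,0,0],"gripper":1},{"xyz":[-2.5,0,0],"rotation":[0,0,0],"gripper":1}]}}

```text
time_s: 16.43
eef_pos: [0.6216, 0.3046, 0.0256]
ee_rot: [0.0, -0.0, 1.0, 0.001]
force: [-2.5, 3.4, 5.7]
finger_gap: 0.0003
grasp_force: 2.9
```

>>> {"name": "drive_tool", "arguments": {"motion": [{"xyz":[-0.1,0,0],"rotation":[0,0,0],"gripper":1},{"xyz":[-0.2,0,0],"rotation":[0,0,0],"gripper":1},{"xyz":[-0.3,0,0],"rotation":[0,0,0],"gripper":1},{"xyz":[-0.4,0,0],"rotation":[0,0,0],"gripper":1},{"xyz":[-0.45,0,0],"rotation":[0,0,0],"gripper":1},{"xyz":[-0.5,0,0],"rotation":[0,0,0],"gripper":1},{"xyz":[-0.55,0,0],"rotation":[0,0,0],"gripper":1},{"xyz":[-0.6,0,0],"rotation":[0,0,0],"gripper":1},{"xyz":[-0.6,0,0],"rotation":[0,0,0],"gripper":1},{"xyz":[-0.6,0,0],"rotation":[0,0,0],"gripper":1}]}}

```text
time_s: 17.27
eef_pos: [0.6229, 0.3041, 0.0251]
ee_rot: [-0.005, -0.001, 1.0, 0.0]
force: [-12.4, 0.0, 10.7]
finger_gap: -0.0001
grasp_force: 7.9
```

Run:
```python
from h import *
p,d,c=shot('side','s9'); s=observe(); print(s['eef_pos'],s['force'])
# heights along the panel/cabinet in a slice of constant y
C=np.array(c['cam_to_world']); v,u=np.mgrid[0:400,0:640]
P=np.stack([(u-c['cx'])/c['fx']*d,-(v-c['cy'])/c['fy']*d,-d],-1)@C[:3,:3].T+C[:3,3]
for y in (.2,.25):
    for x in np.arange(.62,.68,.003):
        m=(abs(P[...,1]-y)<.012)&(abs(P[...,0]-x)<.0016)&(P[...,2]<.11)&(P[...,2]>-.01)&(d>0)
        print(y,round(x,3),m.sum(),P[m][:,2].max().round(3) if m.any() else None, end=' | ')
    print()
```

```text
[0.62285574 0.30412182 0.0250688 ] [-12.23594266   1.6824764   11.74582868]
0.2 0.62 12 0.002 | 0.2 0.623 14 0.001 | 0.2 0.626 12 0.002 | 0.2 0.629 20 0.085 | 0.2 0.632 26 0.086 | 0.2 0.635 27 0.086 | 0.2 0.638 30 0.085 | 0.2 0.641 15 0.085 | 0.2 0.644 12 0.085 | 0.2 0.647 15 0.085 | 0.2 0.65 14 0.09 | 0.2 0.653 13 0.091 | 0.2 0.656 14 0.091 | 0.2 0.659 13 0.092 | 0.2 0.662 15 0.091 | 0.2 0.665 14 0.091 | 0.2 0.668 15 0.09 | 0.2 0.671 13 0.091 | 0.2 0.674 16 0.092 | 0.2 0.677 12 0.091 | 0.2 0.68 14 0.091 | 
0.25 0.62 10 0.001 | 0.25 0.623 12 0.002 | 0.25 0.626 15 0.084 | 0.25 0.629 18 0.084 | 0.25 0.632 25 0.085 | 0.25 0.635 21 0.085 | 0.25 0.638 13 0.085 | 0.25 0.641 10 0.085 | 0.25 0.644 12 0.085 | 0.25 0.647 11 0.092 | 0.25 0.65 13 0.091 | 0.25 0.653 13 0.091 | 0.25 0.656 12 0.092 | 0.25 0.659 13 0.09 | 0.25 0.662 13 0.091 | 0.25 0.665 15 0.092 | 0.25 0.668 12 0.092 | 0.25 0.671 15 0.091 | 0.25 0.674 10 0.091 | 0.25 0.677 10 0.092 | 0.25 0.68 13 0.09 |
```

Run:
```python
from h import *
c=camera_params('side');C=np.array(c['cam_to_world']); v,u=np.mgrid[0:400,0:640]
for f in('s5','s8','s9'):
    d=np.load(f'pics/{f}.npz')['d']
    P=np.stack([(u-c['cx'])/c['fx']*d,-(v-c['cy'])/c['fy']*d,-d],-1)@C[:3,:3].T+C[:3,3]
    for y in(.19,.22,.25):
        m=(abs(P[...,1]-y)<.012)&(P[...,2]<.0872)&(P[...,2]>.08)&(d>0)&(P[...,0]>.4)&(P[...,0]<.66)
        print(f,y,np.percentile(P[m][:,0],[2,10,50,90,98]).round(3))
p=np.load('pics/s9.npz')['p']; cv2.imwrite('pics/s9c.png',cv2.resize(p[130:280,270:420,::-1],None,fx=4,fy=4,interpolation=cv2.INTER_CUBIC))
```

```text
s5 0.19 [0.482 0.484 0.493 0.502 0.651]
s5 0.22 [0.481 0.483 0.491 0.5   0.649]
s5 0.25 [0.48  0.483 0.493 0.499 0.598]
s8 0.19 [0.605 0.607 0.615 0.624 0.651]
s8 0.22 [0.604 0.606 0.614 0.623 0.65 ]
s8 0.25 [0.603 0.605 0.615 0.622 0.639]
s9 0.19 [0.63  0.631 0.64  0.648 0.65 ]
s9 0.22 [0.629 0.631 0.639 0.648 0.65 ]
s9 0.25 [0.629 0.63  0.639 0.646 0.647]
```

View pics/s9c.png

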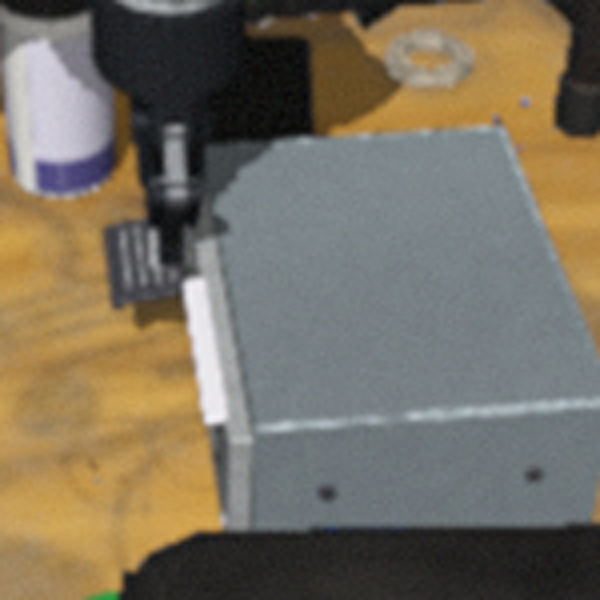

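The panel travelled 147 mm and sits flush against the cabinet, so the drawer is home. I'll relax the push, then lift away.

>>> {"name": "drive_tool", "arguments": {"motion": [{"xyz":[0.3,0,0],"rotation":[0,0,0],"gripper":1},{"xyz":[0.5,0,-0.1],"rotation":[0,0,0],"gripper":1},{"xyz":[0.6,0,-0.5],"rotation":[0,0,0],"gripper":1},{"xyz":[0.7,0,-1],"rotation":[0,0,0],"gripper":1},{"xyz":[0.8,0,-1.5],"rotation":[0,0,0],"gripper":1},{"xyz":[1,0,-2.5],"rotation":[0,0,0],"gripper":1},{"xyz":[1.2,0,-5],"rotation":[0,0,0],"gripper":1},{"xyz":[1.2,0,-8],"rotation":[0,0,0],"gripper":1},{"xyz":[1.2,0,-11],"rotation":[0,0,0],"gripper":1},{"xyz":[1.2,0,-13],"rotation":[0,0,0],"gripper":1}]}}

```text
time_s: 18.15
eef_pos: [0.616, 0.3027, 0.1581]
ee_rot: [0.001, 0.0, 1.0, 0.0]
force: [0.6, 0.4, 0.0]
finger_gap: 0.0003
grasp_force: 0.0
```

>>> {"name": "drive_tool", "arguments": {"motion": [{"xyz":[0,0,-2],"rotation":[0,0,0],"gripper":1},{"xyz":[0,0,-4],"rotation":[0,0,0],"gripper":1},{"xyz":[0,0,-6],"rotation":[0,0,0],"gripper":1},{"xyz":[0,0,-8],"rotation":[0,0,0],"gripper":1},{"xyz":[0,0,-9],"rotation":[0,0,0],"gripper":1},{"xyz":[0,0,-10],"rotation":[0,0,0],"gripper":1},{"xyz":[0,0,-10],"rotation":[0,0,0],"gripper":1},{"xyz":[0,0,-10],"rotation":[0,0,0],"gripper":1},{"xyz":[0,0,-10],"rotation":[0,0,0],"gripper":1},{"xyz":[0,0,-10],"rotation":[0,0,0],"gripper":1}]}}

```text
time_s: 18.98
eef_pos: [0.6147, 0.3025, 0.2528]
ee_rot: [-0.002, -0.0, 1.0, -0.001]
force: [-0.6, -0.0, 0.5]
finger_gap: 0.0
grasp_force: 0.0
```

Run:
```python
from h import *
p,d,c=shot('side','s10'); s=observe(); print(s['eef_pos'],s['force'],s['time_s'])
C=np.array(c['cam_to_world']); v,u=np.mgrid[0:400,0:640]
P=np.stack([(u-c['cx'])/c['fx']*d,-(v-c['cy'])/c['fy']*d,-d],-1)@C[:3,:3].T+C[:3,3]
for y in(.19,.22,.25):
    m=(abs(P[...,1]-y)<.012)&(P[...,2]<.0872)&(P[...,2]>.08)&(d>0)&(P[...,0]>.4)&(P[...,0]<.66)
    print(y,np.percentile(P[m][:,0],[2,10,50,90,98]).round(3))
m=(abs(P[...,1]-.303)<.025)&(abs(P[...,0]-.605)<.015)&(P[...,2]>.03)&(P[...,2]<.08); print('paddle z',m.sum(),np.median(P[m][:,2]))
m=(abs(P[...,1]-.46)<.05)&(abs(P[...,0]-.567)<.05)&(P[...,2]>.005)&(P[...,2]<.2); print('can',m.sum(),P[m].min(0),P[m].max(0))
```

```text
[0.61480444 0.30257555 0.25304732] [-0.19950059  0.32843583  0.02964987] 19.0333
0.19 [0.63  0.631 0.64  0.649 0.651]
0.22 [0.629 0.63  0.639 0.647 0.649]
0.25 [0.629 0.631 0.639 0.647 0.649]
paddle z 226 0.06567212892060037
can 2122 [0.53331843 0.42571288 0.00529031] [0.59891867 0.48741192 0.19039275]
```

The drawer is home, the lever is up and the can stands upright, so I'll hand in.

```bash
python3 -c "
from workcell import *
print(hand_in())"
```

```text
the job is handed in; nothing more can be done
None
```

I handed the job in at about 19 s: the can stands upright on the bench left of the drawer, the drawer measured fully shut and the lever sprung back up; the tape roll was in the drawer when last seen, before it closed, and no verdict was returned.

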